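Scoop a fallen check weight out from under a bench ledge

ROBOT

A 7-joint arm with a two-finger parallel gripper is mounted at the origin on a cart in front of the work surface, level with it; the furniture and walls round the work are solid. World frame = base frame: x ahead of the robot, y to its left, z up, the work surface at z = 0. Lengths are in m, angles in degrees, forces in N, time in s.
With the tool pointing down it reaches from about 0.425 to 0.95 m from the base axis. Payload 4.7 kg.
Tool frame: the origin (TCP) lies at the very end of the fingers, on their centre line; the grasp point (between the pads) lies 19 mm behind it; z points along the fingers, y is the line along which they close (so a half turn about z gives the same grasp; the last joint's range is limited). The gripper opens to 85 mm and grips with 20 to 120 N. Pads are 22 mm wide; open, the fingers measure 114 mm over their backs; the gripper's body (76 mm by 85 mm) begins 54 mm behind the grasp point. The pads swing forward as they close: fully open they stand 13 mm farther back than shut.
Start: joints at [-65.999, 26.849, -2.785, 87.806, 1.381, 65.374, -4.715], TCP at [0.292, 0.608, 0.231] pointing down, gripper open.
Joint ranges: [-148.3, 148.3], [-19.14, 114.17], [-79.39, 73.82], [5.75, 140.21], [-59.74, 239.74], [12.07, 113.84], [-152.46, 152.46]. Speed limits (degrees/s): [147.25, 147.25, 180, 180, 180, 180, 180].

INTERFACE

Orientations are given as [roll, pitch, yaw] about the fixed x, y, z axes, in that order (R = Rz(yaw) Ry(pitch) Rx(roll)).
In Python, from bench import manip gives the robot as it stands. The module is installed in compiled form; this text tells all that it offers.
- The arm moves only by the shell command python3 -m inch 'ROWS' [OPENING] [FORCE]. ROWS is JSON, a list of rows, each a list of 2 entries, a list of its own where there are three numbers: the shift along the world's x, y, z each as a share of 0.3 m, from -1 to 1, then the turn about the world's z as a share of pi/2 rad, from -1 to 1. A call has exactly 10 rows; each row is the pose to reach, as a shift and turn from the pose commanded when the call began; what a row does not reach only later rows make up. A row lasts 1/12 s, in which the tool goes at most 41.7 mm and 7.16 degrees, less where a joint would pass 70% of its speed; a pose out of reach is approached as far as the arm can. A call with a number of a shift or a turn outside -1 to 1 is refused whole. A call with a gripper value outside its range is refused whole. OPENING is the closure in counts, from 0 (fully open) to 255 (shut), set as the call begins (- or left out, the last holds). The fingers move at their own pace and stop on an object; FORCE is the grip in N (left out, the last holds). Time passes only in rows, so rows that repeat a pose let the fingers close, or fill a call up. It gives the time, the measured TCP pose, the force, the opening and the grip force at its end, in the units of the state.
- manip.observe(): the state, without advancing time (a new reading comes with each control period).
- manip.get_image(name): name is "side" or "top"; returns a dict with "pixels" (480x640x3 uint8, red, green, blue), "fx", "fy", "cx", "cy" (pixels), "k1" (the pictures are not rectified: a ray, as slopes to the right and down, at radius r is drawn at 1 + k1 r^2 times it, then the intrinsics apply), "origin" and "attitude" of the camera in the world. Camera axes: x right, y down, z forward; pixel columns grow to the right and rows downward; lengths in m; the calibration is good to about 2 mm. A picture is of the moment at which its call begins. There is no depth.
- manip.close_job(): hands the job in; it is judged then, once.
The state is a dict: "time_s": time; "qpos": joint angles; "dq": joint speeds; "joint_efforts": joint torques, N m; "ee_pos": TCP position; "tcp_rot": TCP orientation; "force": force on the tool from outside, world axes, zero at the start; "ft_torque": the same for the moment, N m; "finger_gap": finger opening in m; "grip_force": force on a finger pad.
Only numpy, scipy, OpenCV 4.12 (cv2) and the standard library are available. Lean on these libraries where they do the work, as an engineer would, in place of code of your own. Each camera call takes 0.05 s, during which the arm holds its last target. There are 200 camera calls.

TASK

Two check weights have fallen over and rolled under the clear ledge. Without touching the weights with the gripper, slide the flat scoop along the dark board under the ledge's front lip until the small brass weight has ridden up into its pan, then draw it straight back out and leave the scoop flat on the board with its whole blade clear in front of the ledge, the brass weight in the pan. Leave the larger silver weight where it lies.

Things in the scene. Friction and masses are not known exactly. Their poses are not given: they have to be found in the camera images.
- scoop_grip (a point): Loose flat steel scoop on the board, 150 g, with an upright blue grip post. The point is on the post's axis, 60 mm above the scoop's underside; x points forward along the blade, y to its left, z up. The post is 26 mm (x) by 16 mm (y), its top 88 mm above the underside: pinch it across y. The scoop is 64 mm wide and reaches from 25 mm behind this axis to 140 mm ahead of it.
- scoop_edge (a point): Middle of the scoop's thin front edge, on its underside, 140 mm ahead of the post; axes as the scoop's. A ramp rises from the edge to a 3.5 mm high crest 12 mm behind it; then comes the sunken pan (floor 1.5 mm thick), 13 to 102 mm behind the edge, 58 mm wide inside, 12 mm high rear and side walls. Polished, slippery. The side walls stop 30 mm short of the edge.
- brass_weight_center (a point): Smaller check weight, brass-coloured, round with a knob, 18 mm diameter, 32 mm long, 50 g, lying on its side under the ledge, its axis within 20 degrees of the ledge's length. The point is its centre, on its axis (z), 9 mm above what it lies on. It rolls when pushed; once the ledge's rear rail holds it, it rides up the scoop's ramp.
- silver_weight_center (a point): Larger check weight, silver-coloured, 22 mm diameter, 40 mm long, 100 g, lying on its side under the ledge, 85 to 145 mm to the left or right of the brass one. The point is its centre, on its axis (z), 11 mm above the board.
- ledge: Fixed ledge, clear top, 280 mm long (y), 95 mm deep (x), on a dark board 8 mm thick covering the whole work area. Origin on the board under the middle of its front edge; x inward, z up. Front lip 44 to 56 mm above the board. The stop rail's front face is 70 mm behind the front edge, 8 to 30 mm above the board: the scoop's edge passes 30 mm beneath it. Weights start 35 to 62 mm in.

How it is judged (in metres and radians):
On the way:
1. the brass weight is in the scoop's pan while still under the ledge (x of brass_weight_center in the frame of ledge above 0.01 m and x of brass_weight_center in the frame of scoop_grip between 0.038 and 0.127 m and y of brass_weight_center in the frame of scoop_grip between -0.03 and 0.03 m and z of brass_weight_center in the frame of scoop_grip below -0.035 m), for 0.1 s.
At the end, for the whole second after the job is handed in: The brass weight lies inside the scoop's pan, the scoop stands flat on the board (within 5 degrees), its front edge at least 3 mm and its post at least 35 mm in front of the ledge's front edge, and the silver weight is within 15 mm of where it started (x of brass_weight_center in the frame of scoop_grip between 0.038 and 0.127 m and y of brass_weight_center in the frame of scoop_grip between -0.03 and 0.03 m and z of brass_weight_center in the frame of scoop_grip below -0.035 m and x of scoop_edge in the frame of ledge below -0.003 m and x of scoop_grip in the frame of ledge below -0.035 m and angle between scoop_grip's own z axis and vertical below 0.09 rad and z of scoop_grip in the frame of ledge between 0.054 and 0.066 m and distance of silver_weight_center from where it was at the start of the episode below 0.015 m); the robot touches nothing.
It fails at once if the gripper or arm touches the brass weight (contact force between any of the fingers, the arm and brass_weight above 0.5 N).
It fails at once if the gripper or arm touches the silver weight (contact force between any of the fingers, the arm and silver_weight above 0.5 N).
It fails at once if the silver weight is shifted by more than 15 mm (distance of silver_weight_center from where it was at the start of the episode above 0.015 m).
It also fails if it takes over 51 s, if anything falls off the work surface, if the arm or the gripper's body presses on something with over 40 N, if the wrist force passes 120 N, or if a joint passes its speed limit or range.

## Working session

There is one attempt and no reset: what is moved stays moved. The work goes in short steps, Python scripts to look and compute and a shell command to move; the robot and the scene stay as the last step left them, time stands still between calls to the robot, and variables do not carry over. Pictures are saved under pics/ and viewed, at most 10 in all, crops included, and the job is handed in when it is done.

```bash
mkdir -p pics
cat > h.py <<'E'
import numpy as np, cv2
from scipy.spatial.transform import Rotation as R
from bench import manip
def cam(n):
    c=manip.get_image(n); return c
def Rm(c):
    a=np.array(c["attitude"],float)
    return a if a.shape==(3,3) else R.from_euler('xyz',a,degrees=True).as_matrix()
def ray(c,u,v):
    K=np.array([[c["fx"],0,c["cx"]],[0,c["fy"],c["cy"]],[0,0,1.]])
    p=cv2.undistortPoints(np.array([[[u,v]]],float),K,np.array([c["k1"],0,0,0,0.]),None,None,None,(3,50,1e-10)) if 0 else None
    d=np.array([(u-c["cx"])/c["fx"],(v-c["cy"])/c["fy"]]); s=d.copy()
    for _ in range(30): s=d/(1+c["k1"]*(s@s))
    return np.array(c["origin"],float), Rm(c)@np.array([s[0],s[1],1])
def onz(c,u,v,z):
    o,d=ray(c,u,v); return o+d*(z-o[2])/d[2]
def proj(c,P):
    q=Rm(c).T@(np.array(P,float)-np.array(c["origin"])); s=q[:2]/q[2]; s=s*(1+c["k1"]*(s@s))
    return s*[c["fx"],c["fy"]]+[c["cx"],c["cy"]]
E
python3 - <<'E'
from h import *
for n in("top","side"):
    c=cam(n); cv2.imwrite(f"pics/{n}0.png",c["pixels"][:,:,::-1]); print({k:v for k,v in c.items() if k!="pixels"})
s=manip.observe();print(s)
E
```

```text
{'fx': 567.4047546866226, 'fy': 567.4047546866226, 'cx': 323.6606422221808, 'cy': 241.6075594926182, 'k1': -0.03201632072865753, 'origin': array([0.44240268, 0.13870956, 1.00248546]), 'attitude': array([-173.11366488,   -1.44614106,  -91.11027763])}
{'fx': 475.5252120240077, 'fy': 475.5252120240077, 'cx': 314.83849768227435, 'cy': 242.48183432927465, 'k1': -0.10202329360448457, 'origin': array([ 0.12877301, -0.52686428,  0.42219331]), 'attitude': array([-113.91915373,    1.32664826,  -34.07583795])}
{'time_s': 0.1, 'qpos': array([-65.99954336,  26.89238635,  -2.78418922,  87.8686174 ,
         1.3792648 ,  65.37533254,  -4.71502895]), 'dq': array([-0.0089667 , -0.09333155, -0.01010307, -0.13441259, -0.06462614,
        0.09919383,  0.04039773]), 'joint_efforts': array([ 9.15203527e-04, -5.11513424e+01, -4.68797470e-02, -2.38388515e+01,
        1.08053262e-02,  4.37733412e-03, -1.16161664e-05]), 'ee_pos': array([0.29200406, 0.6079704 , 0.23035702]), 'tcp_rot': array([-1.79897165e+02,  2.29780554e-03,  1.54345063e+02]), 'force': array([ 0.32617467,  0.84009282, -0.05663082]), 'ft_torque': array([0.00066279, 0.01646694, 0.03476877]), 'grip_force': 0.0, 'finger_gap': 0.0851932676054063}
```

View pics/top0.png

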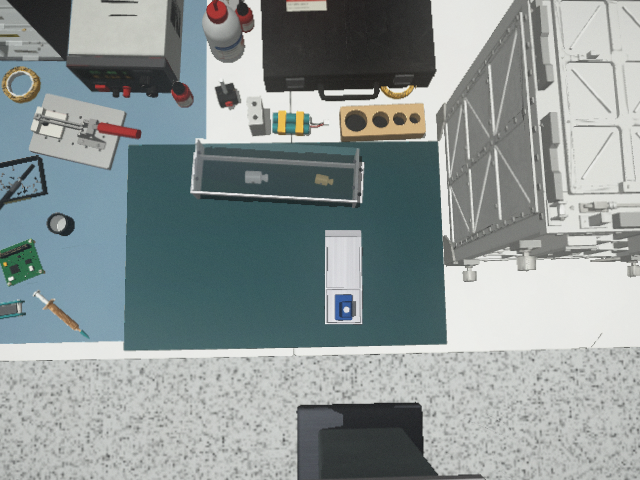

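View pics/side0.png

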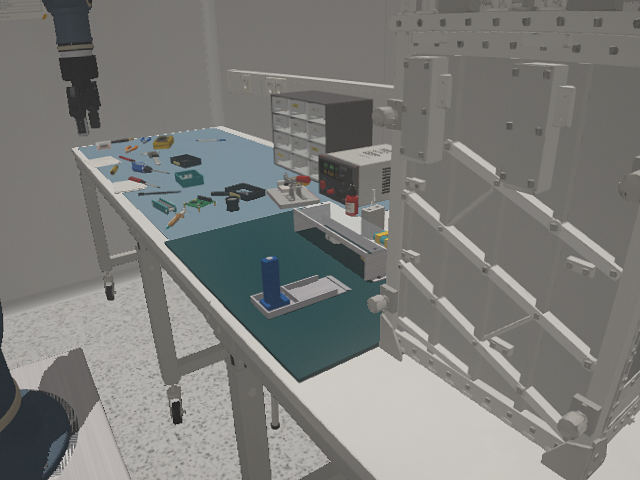

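Top view: the scoop lies at about (343,277) with its post top near (346,309). The ledge spans columns 192–362, the brass weight is at (324,180) and the silver one at (256,177). Now I'll measure these.

Run:
```python
from h import *
c=cam("top"); im=c["pixels"]; 
cr=im[130:340,180:380]; cv2.imwrite("pics/top1.png",cv2.resize(cr,None,fx=3.0,fy=2.85,interpolation=cv2.INTER_CUBIC)[:,:,::-1])
h=cv2.cvtColor(im,cv2.COLOR_RGB2HSV)
# scoop: non-dark / blue region in box
sub=np.zeros(im.shape[:2],np.uint8); sub[215:340,310:380]=1
m=((h[...,2]>110)|((h[...,0]>100)&(h[...,0]<130)&(h[...,1]>120)&(h[...,2]>60))).astype(np.uint8)*sub
cs,_=cv2.findContours(m,cv2.RETR_EXTERNAL,cv2.CHAIN_APPROX_NONE); k=max(cs,key=cv2.contourArea)
r=cv2.minAreaRect(k); print("scoop rect",r)
for p in cv2.boxPoints(r): print(p,onz(c,*p,0.008),onz(c,*p,0.020))
b=((h[...,0]>100)&(h[...,0]<130)&(h[...,1]>150)).astype(np.uint8)*sub
ys,xs=np.nonzero(b);print("blue",xs.min(),xs.max(),ys.min(),ys.max())
sub[:]=0; sub[165:195,310:340]=1
m=((h[...,0]>8)&(h[...,0]<30)&(h[...,1]>90)).astype(np.uint8)*sub
ys,xs=np.nonzero(m);print("brass",xs.mean(),ys.mean(),len(xs),cv2.minAreaRect(np.c_[xs,ys].astype(np.float32)),onz(c,xs.mean(),ys.mean(),0.017))
sub[:]=0; sub[167:188,240:272]=1
m=(h[...,2]>120).astype(np.uint8)*sub
ys,xs=np.nonzero(m);print("silver",xs.mean(),ys.mean(),len(xs),cv2.minAreaRect(np.c_[xs,ys].astype(np.float32)),onz(c,xs.mean(),ys.mean(),0.019))
```

```text
scoop rect ((342.9999694824219, 277.0), (93.99998474121094, 37.99999237060547), 90.0)
[323.99997 230.     ] [0.58272305 0.11027826 0.008     ] [0.58102987 0.11062133 0.02      ]
[361.99997 230.     ] [0.5816605 0.0428629 0.008    ] [0.57998014 0.04401944 0.02      ]
[361.99997 324.     ] [0.41657862 0.04735898 0.008     ] [0.41689022 0.04846126 0.02      ]
[323.99997 324.     ] [0.41792122 0.11348363 0.008     ] [0.41821663 0.11378802 0.02      ]
blue 336 351 295 319
brass nan nan 0 ((0.0, 0.0), (0.0, 0.0), 0.0) [nan nan nan]
silver 254.82456140350877 176.44736842105263 228 ((256.0, 176.5), (11.0, 22.0), 90.0) [0.67866004 0.23099924 0.019     ]<stdin>:15: RuntimeWarning: Mean of empty slice.
  ret = ret.dtype.type(ret / rcount)
```

View pics/top1.png

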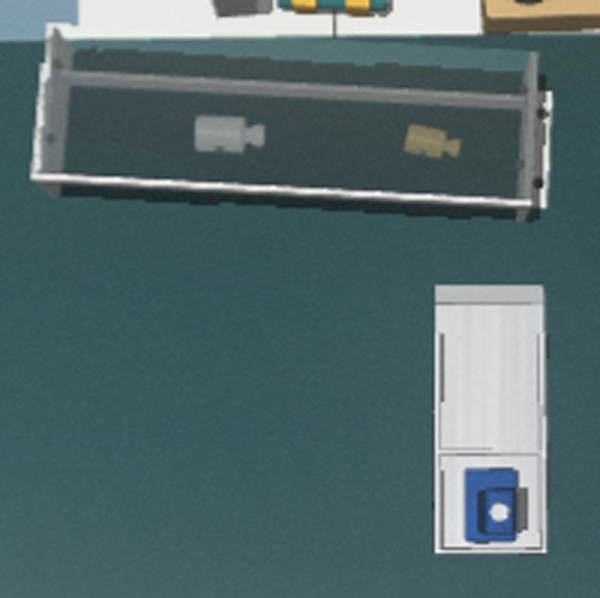

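Run:
```python
from h import *
c=cam("top"); im=c["pixels"]
f=lambda x,y:(180+(x+.5)/3-.5,130+(y+.5)/2.85-.5)
for z in(.052,.064):
    a=onz(c,*f(33,181),z); b=onz(c,*f(547,208),z); print(z,a,b,np.linalg.norm(a-b))
a=onz(c,*f(33,181),.064); b=onz(c,*f(547,208),.064)
t=(a-b)/np.linalg.norm(a-b); yaw=np.degrees(np.arctan2(-t[0],t[1])); O=(a+b)/2
print("yaw",yaw,"O",O); X=np.array([np.cos(np.radians(yaw)),np.sin(np.radians(yaw))]);Y=np.array([-X[1],X[0]])
L=lambda p:((p[:2]-O[:2])@X,(p[:2]-O[:2])@Y)
for n,p,z in(("brassL",(407,136),.017),("brassR",(459,148),.017),("brass",(432.5,142),.017),("silver",(229,134),.019),("railfrontL",(75,83),.038),("railR",(522,106),.038)):
    q=onz(c,*f(*p),z); print(n,q,L(q))
q=onz(c,*f(500,512),.096);print("posttop?",q)
s=cam("side")
for P in((.442,.0805,.096),(.442,.0805,.024)): print(proj(s,P),proj(c,P))
```

```text
0.052 [0.64327004 0.33683967 0.052     ] [0.62257217 0.04579977 0.052     ] 0.2917749562320888
0.064 [0.64073406 0.33433825 0.064     ] [0.62029751 0.04697277 0.064     ] 0.2880912602415573
yaw -4.067851265252342 O [0.63051579 0.19065551 0.064     ]
brassL [0.67593744 0.12408296 0.017     ] (np.float64(0.05002973450855983), np.float64(-0.06318272192376004))
brassR [0.66789283 0.09347088 0.017     ] (np.float64(0.04417694630836414), np.float64(-0.09428834975806692))
brass [0.67191789 0.10907139 0.017     ] (np.float64(0.047085194624434064), np.float64(-0.07844161224243963))
silver [0.67818678 0.22892798 0.019     ] (np.float64(0.04483593619150097), np.float64(0.041557721778520074))
railfrontL [0.70672423 0.3161172  0.038     ] (np.float64(0.06711648144207359), np.float64(0.13055167740749477))
railR [0.68883585 0.05722538 0.038     ] (np.float64(0.0676383740401985), np.float64(-0.1289568890816628))
posttop? [0.44248248 0.07976873 0.096     ]
[268.62751226 258.04749683] [345.88117162 309.6390927 ]
[271.41285699 297.34902901] [343.18946555 309.67359908]
```

```bash
python3 -m inch '[[[0.02,-0.08,0],0.03],[[0.05,-0.18,-0.02],0.06],[[0.08,-0.29,-0.04],0.09],[[0.11,-0.4,-0.06],0.12],[[0.14,-0.51,-0.08],0.15],[[0.17,-0.62,-0.1],0.18],[[0.2,-0.72,-0.1],0.21],[[0.23,-0.81,-0.1],0.24],[[0.25,-0.88,-0.1],0.27],[[0.25,-0.88,-0.1],0.272]]' 0 60
python3 -m inch '[[[0.02,-0.08,0],0],[[0.05,-0.18,0],0],[[0.08,-0.29,0],0],[[0.11,-0.4,0],0],[[0.14,-0.51,0],0],[[0.17,-0.62,0],0],[[0.2,-0.72,0],0],[[0.23,-0.81,0],0],[[0.25,-0.878,0],0],[[0.25,-0.878,0],0]]'
```

```text
time_s: 1.08
ee_pos: [0.3692, 0.3392, 0.2012]
tcp_rot: [-179.8, 0.0, 178.5]
force: [-0.4, -0.1, 0.1]
finger_gap: 0.0853
grip_force: 0.0
time_s: 1.92
ee_pos: [0.4435, 0.0769, 0.2016]
tcp_rot: [-179.9, 0.1, 178.4]
force: [-0.0, 0.1, -0.5]
finger_gap: 0.0856
grip_force: 0.0
```

```bash
python3 -m inch '[[[0,0.01,-0.05],0],[[0,0.01,-0.12],0],[[0,0.01,-0.19],0],[[0,0.01,-0.26],0],[[0,0.01,-0.33],0],[[0,0.01,-0.39],0],[[0,0.01,-0.44],0],[[0,0.01,-0.48],0],[[0,0.01,-0.5],0],[[0,0.01,-0.5],0]]'
python3 - <<'E'
from h import *
c=cam("top"); cr=c["pixels"][200:340,270:430]; cv2.imwrite("pics/top2.png",cv2.resize(cr,None,fx=4,fy=4)[:,:,::-1])
c=cam("side"); cr=c["pixels"][180:340,200:400]; cv2.imwrite("pics/side2.png",cv2.resize(cr,None,fx=3,fy=3)[:,:,::-1])
E
```

```text
time_s: 2.75
ee_pos: [0.4414, 0.0848, 0.0503]
tcp_rot: [-180.0, -0.1, 178.9]
force: [0.7, -0.0, 0.6]
finger_gap: 0.0853
grip_force: 0.0
```

View pics/side2.png

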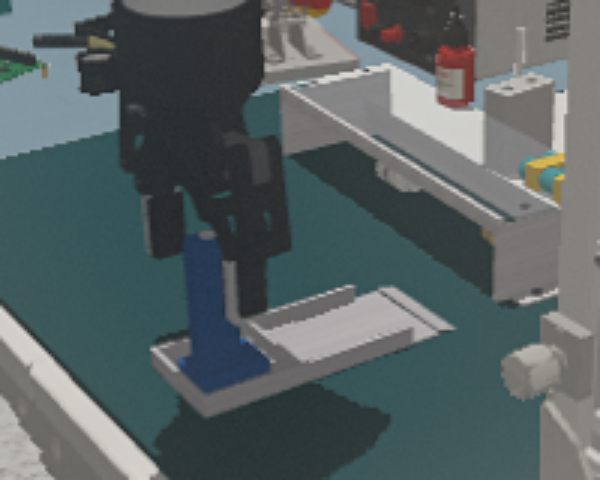

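The side view shows the post (205,300 in the crop) between the open fingers, so I'll close.

```bash
python3 -m inch '[[[0,0,0],0],[[0,0,0],0],[[0,0,0],0],[[0,0,0],0],[[0,0,0],0],[[0,0,0],0],[[0,0,0],0],[[0,0,0],0],[[0,0,0],0],[[0,0,0],0]]' 255 60
python3 - <<'E'
from h import *
s=manip.observe();print(s["ee_pos"],s["tcp_rot"],s["force"],s["finger_gap"],s["grip_force"])
c=cam("top"); cr=c["pixels"][200:340,270:430]; cv2.imwrite("pics/top3.png",cv2.resize(cr,None,fx=4,fy=4)[:,:,::-1])
E
```

```text
time_s: 3.68
ee_pos: [0.4425, 0.0841, 0.0517]
tcp_rot: [180.0, 0.0, 178.8]
force: [-0.4, -0.2, 5.2]
finger_gap: 0.0155
grip_force: 58.9
[0.44247802 0.0840953  0.05166333] [1.79986151e+02 2.46827257e-02 1.78814333e+02] [-0.36574897 -0.1553027   5.24548482] 0.015493618429374042 58.89631390571594
```

View pics/top3.png

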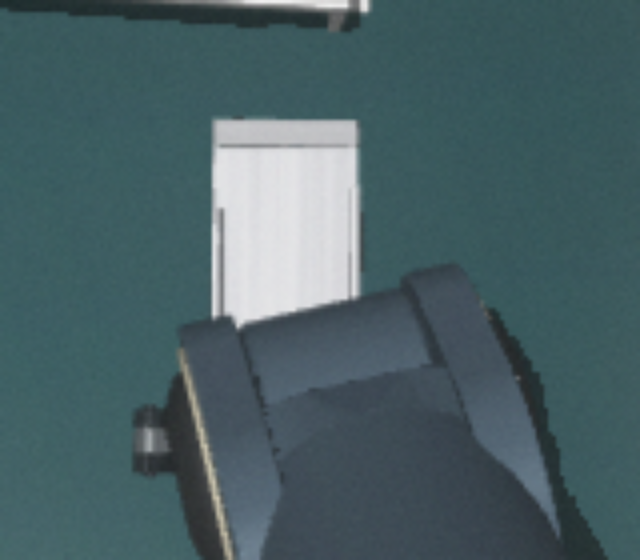

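Held: the gap is 15.5 mm, and the scoop is straight with its edge at crop row 119. Next I'll line it up with the brass weight and the ledge's direction.

```bash
python3 -m inch '[[[0,0.01,0],0],[[-0.003,0.03,0],-0.005],[[-0.006,0.05,0],-0.01],[[-0.009,0.07,0],-0.015],[[-0.012,0.09,0],-0.02],[[-0.015,0.11,0],-0.025],[[-0.017,0.125,0],-0.03],[[-0.017,0.133,0],-0.032],[[-0.017,0.133,0],-0.032],[[-0.017,0.133,0],-0.032]]'
python3 - <<'E'
from h import *
s=manip.observe();print(s["ee_pos"],s["tcp_rot"],s["force"])
c=cam("top"); im=c["pixels"]; h=cv2.cvtColor(im,cv2.COLOR_RGB2HSV)
m=np.zeros(im.shape[:2],np.uint8); m[212:255,270:380]=((h[...,2]>120)&(h[...,1]<60))[212:255,270:380]
cs,_=cv2.findContours(m,cv2.RETR_EXTERNAL,cv2.CHAIN_APPROX_NONE); k=max(cs,key=cv2.contourArea).reshape(-1,2)
e=[]
for col in range(k[:,0].min()+3,k[:,0].max()-2): e.append((col,k[k[:,0]==col][:,1].min()-.5))
e=np.array(e); p=np.polyfit(e[:,0],e[:,1],1); l,r=k[:,0].min()-.5,k[:,0].max()+.5
a=onz(c,l,np.polyval(p,l),.008);b=onz(c,r,np.polyval(p,r),.008);print(l,r,a,b,(a+b)/2,np.degrees(np.arctan2(-(a-b)[0],(a-b)[1])))
E
```

```text
time_s: 4.57
ee_pos: [0.4375, 0.1247, 0.0517]
tcp_rot: [180.0, 0.0, 176.0]
force: [0.1, -0.9, 6.6]
finger_gap: 0.0157
grip_force: 59.1
[0.43752715 0.12469396 0.05165476] [1.79962941e+02 4.94474831e-02 1.75968280e+02] [ 0.05985494 -0.91984111  6.59170482]
302.5 340.5 [0.58112517 0.14834793 0.008     ] [0.57530437 0.08119739 0.008     ] [0.57821477 0.11477266 0.008     ] -4.954180746935216
```

```bash
python3 -m inch '[[[0.02,-0.0014,0],0],[[0.05,-0.0036,0],0],[[0.08,-0.0057,0],0],[[0.11,-0.0078,0],0],[[0.14,-0.01,0],0],[[0.17,-0.0121,0],0],[[0.2,-0.0142,0],0],[[0.225,-0.016,0],0],[[0.24,-0.0171,0],0],[[0.24,-0.0171,0],0]]'
python3 -m inch '[[[0.008,-0.0006,0],0],[[0.016,-0.0011,0],0],[[0.024,-0.0017,0],0],[[0.032,-0.0023,0],0],[[0.04,-0.0028,0],0],[[0.048,-0.0034,0],0],[[0.056,-0.004,0],0],[[0.064,-0.0045,0],0],[[0.072,-0.0051,0],0],[[0.08,-0.0057,0],0]]'
python3 - <<'E'
from h import *
c=cam("top"); cr=c["pixels"][140:300,250:400]; cv2.imwrite("pics/top4.png",cv2.resize(cr,None,fx=3.7,fy=3.7,interpolation=cv2.INTER_CUBIC)[:,:,::-1])
E
```

```text
time_s: 5.45
ee_pos: [0.5101, 0.1197, 0.0517]
tcp_rot: [180.0, 0.1, 176.0]
force: [0.1, 0.0, 5.9]
finger_gap: 0.0158
grip_force: 59.1
time_s: 6.28
ee_pos: [0.5324, 0.1182, 0.0517]
tcp_rot: [180.0, -0.1, 176.0]
force: [-2.3, 0.4, 7.5]
finger_gap: 0.0152
grip_force: 59.5
```

View pics/top4.png

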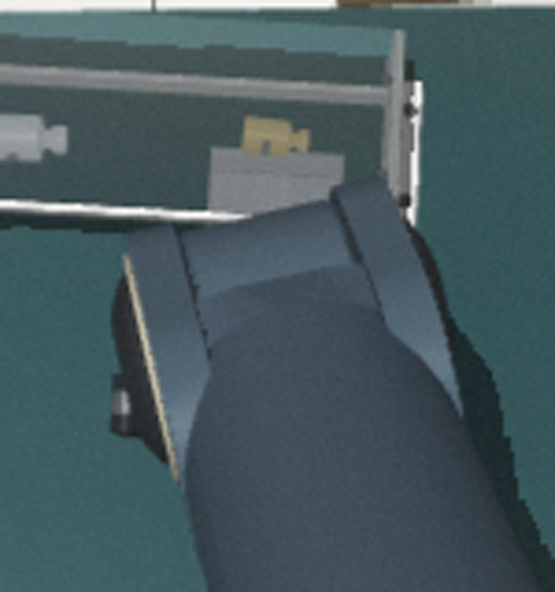

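The scoop's edge (row 150) is just meeting the brass weight (276,136), and the blade (208–344) is centred on it. Keep going slowly.

```bash
for i in 1; do python3 -m inch '[[[0.008,-0.0006,0],0],[[0.016,-0.0011,0],0],[[0.024,-0.0017,0],0],[[0.032,-0.0023,0],0],[[0.04,-0.0028,0],0],[[0.048,-0.0034,0],0],[[0.056,-0.004,0],0],[[0.064,-0.0045,0],0],[[0.072,-0.0051,0],0],[[0.08,-0.0057,0],0]]'; done
python3 -m inch '[[[0.008,-0.0006,0],0],[[0.016,-0.0011,0],0],[[0.024,-0.0017,0],0],[[0.032,-0.0023,0],0],[[0.04,-0.0028,0],0],[[0.048,-0.0034,0],0],[[0.056,-0.004,0],0],[[0.064,-0.0045,0],0],[[0.072,-0.0051,0],0],[[0.08,-0.0057,0],0]]'
python3 - <<'E'
from h import *
c=cam("top"); cr=c["pixels"][140:300,250:400]; cv2.imwrite("pics/top5.png",cv2.resize(cr,None,fx=3.7,fy=3.7,interpolation=cv2.INTER_CUBIC)[:,:,::-1])
E
```

```text
time_s: 7.17
ee_pos: [0.5562, 0.1165, 0.0517]
tcp_rot: [180.0, -0.1, 176.0]
force: [-3.5, -0.2, 7.5]
finger_gap: 0.0153
grip_force: 59.5
time_s: 8.0
ee_pos: [0.5804, 0.1148, 0.0517]
tcp_rot: [180.0, -0.1, 176.0]
force: [-3.5, 0.4, 6.1]
finger_gap: 0.0151
grip_force: 59.4
```

View pics/top5.png

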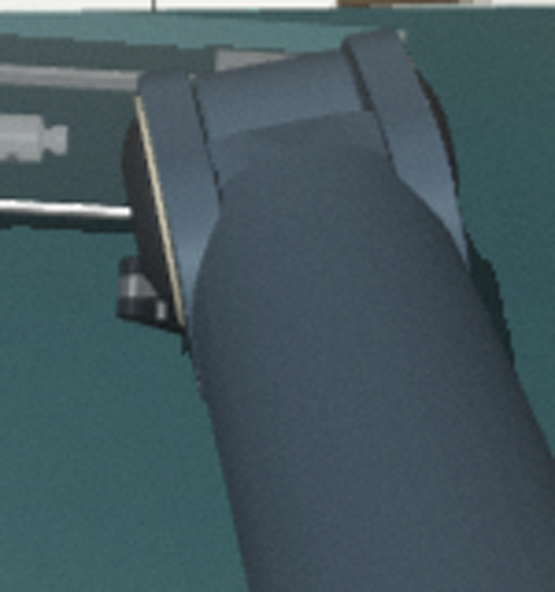

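The edge is now past the rail (crop row 50). The hand hides the brass weight, so I'll draw back gently and check.

```bash
python3 -m inch '[[[0,0,0],0],[[0,0,0],0],[[-0.004,0.0003,0],0],[[-0.012,0.0009,0],0],[[-0.023,0.0016,0],0],[[-0.036,0.0026,0],0],[[-0.05,0.0036,0],0],[[-0.064,0.0045,0],0],[[-0.078,0.0055,0],0],[[-0.092,0.0065,0],0]]'
python3 -m inch '[[[-0.014,0.001,0],0],[[-0.028,0.002,0],0],[[-0.042,0.003,0],0],[[-0.056,0.004,0],0],[[-0.07,0.005,0],0],[[-0.082,0.0058,0],0],[[-0.09,0.0064,0],0],[[-0.095,0.0067,0],0],[[-0.097,0.0069,0],0],[[-0.097,0.0069,0],0]]'
python3 - <<'E'
from h import *
c=cam("top"); a=cv2.resize(c["pixels"][140:240,270:370],None,fx=4,fy=4,interpolation=cv2.INTER_CUBIC)
s=cam("side"); b=cv2.resize(s["pixels"][200:300,290:390],None,fx=4,fy=4,interpolation=cv2.INTER_CUBIC)
cv2.imwrite("pics/both6.png",np.hstack([a,b])[:,:,::-1])
E
```

```text
time_s: 8.88
ee_pos: [0.5538, 0.1158, 0.0518]
tcp_rot: [180.0, 0.1, 175.9]
force: [1.4, 0.5, 1.2]
finger_gap: 0.0156
grip_force: 58.3
time_s: 9.72
ee_pos: [0.5244, 0.1179, 0.0517]
tcp_rot: [180.0, 0.0, 176.0]
force: [2.3, -0.4, 6.1]
finger_gap: 0.0155
grip_force: 59.5
```

View pics/both6.png

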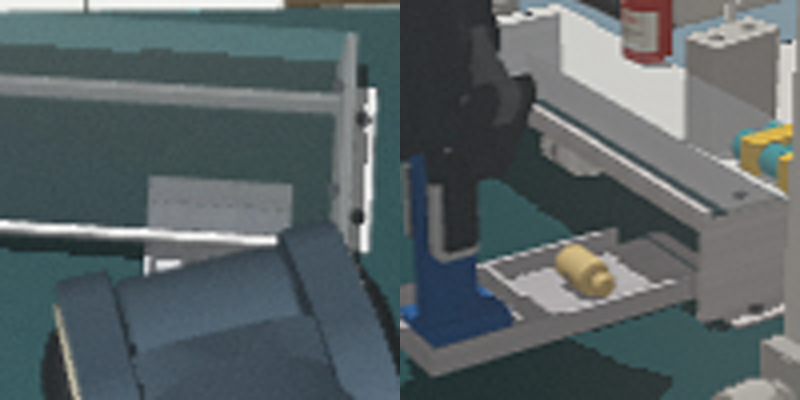

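The side view (right half) shows the brass weight in the middle of the pan at (585,272), and the silver one has not moved. Draw the scoop fully out.

```bash
python3 -m inch '[[[-0.003,0.0002,0],0],[[-0.009,0.0006,0],0],[[-0.018,0.0013,0],0],[[-0.029,0.0021,0],0],[[-0.042,0.003,0],0],[[-0.056,0.004,0],0],[[-0.07,0.005,0],0],[[-0.084,0.006,0],0],[[-0.098,0.007,0],0],[[-0.112,0.008,0],0]]'
python3 -m inch '[[[-0.014,0.001,0],0],[[-0.028,0.002,0],0],[[-0.042,0.003,0],0],[[-0.056,0.004,0],0],[[-0.07,0.005,0],0],[[-0.082,0.0058,0],0],[[-0.092,0.0065,0],0],[[-0.1,0.0071,0],0],[[-0.105,0.0075,0],0],[[-0.108,0.0077,0],0]]'
python3 -m inch '[[[-0.001,0,0],0],[[-0.001,0,0],0],[[-0.001,0,0],0],[[-0.001,0,0],0],[[-0.001,0,0],0],[[-0.001,0,0],0],[[-0.001,0,0],0],[[-0.001,0,0],0],[[-0.001,0,0],0],[[-0.001,0,0],0]]' 0
python3 -m inch '[[[0,0,0.02],0],[[0,0,0.05],0],[[0,0,0.1],0],[[0,0,0.16],0],[[0,0,0.22],0],[[0,0,0.28],0],[[0,0,0.34],0],[[0,0,0.4],0],[[0,0,0.44],0],[[0,0,0.46],0]]'
python3 -m inch '[[[0,0.05,0],0],[[0,0.12,0],0],[[0,0.2,0],0],[[0,0.29,0],0],[[0,0.38,0],0],[[0,0.47,0],0],[[0,0.54,0],0],[[0,0.58,0],0],[[0,0.6,0],0],[[0,0.6,0],0]]'
python3 - <<'E'
from h import *
c=cam("top"); a=cv2.resize(c["pixels"][140:340,230:430],None,fx=2,fy=2,interpolation=cv2.INTER_CUBIC)
s=cam("side"); b=cv2.resize(s["pixels"][200:330,260:390],(400,400),interpolation=cv2.INTER_CUBIC)
cv2.imwrite("pics/both7.png",np.hstack([a,b])[:,:,::-1])
E
```

```text
time_s: 10.65
ee_pos: [0.4911, 0.1203, 0.0517]
tcp_rot: [180.0, 0.1, 175.9]
force: [5.9, -1.6, 11.8]
finger_gap: 0.0154
grip_force: 60.8
time_s: 11.48
ee_pos: [0.4586, 0.1226, 0.0517]
tcp_rot: [180.0, 0.1, 176.0]
force: [3.9, -0.3, 5.2]
finger_gap: 0.0151
grip_force: 59.5
time_s: 12.32
ee_pos: [0.4581, 0.1224, 0.0513]
tcp_rot: [180.0, -0.0, 175.9]
force: [-0.3, -0.1, 0.1]
finger_gap: 0.0852
grip_force: 0.0
time_s: 13.15
ee_pos: [0.4591, 0.1227, 0.192]
tcp_rot: [179.9, 0.2, 175.9]
force: [-0.5, 0.5, 0.3]
finger_gap: 0.0854
grip_force: 0.0
time_s: 13.98
ee_pos: [0.4578, 0.3031, 0.1892]
tcp_rot: [-180.0, -0.0, 176.0]
force: [-0.3, -0.2, 0.7]
finger_gap: 0.0858
grip_force: 0.0
```

View pics/both7.png

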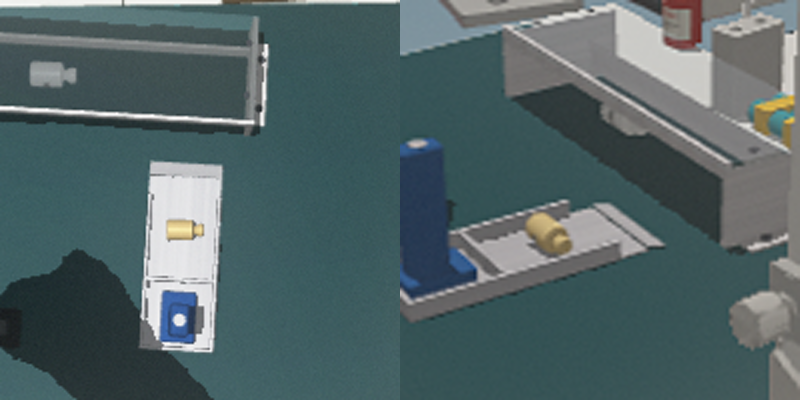

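The brass weight is in the pan (185,230). The scoop lies flat and well clear of the ledge, the silver weight is where it started, and the arm is away, so I'll hand in.

```bash
python3 -c "
from bench import manip
print(manip.close_job())"
```

```text
the job is handed in; nothing more can be done
None
```

The job is handed in, though no verdict came back: the last pictures show the brass weight in the pan, the scoop flat on the board about 30 mm clear of the ledge, and the silver weight where it started.

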